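# Make up two drop-test kits

## Task

Make up the two water drop-test kits from the five small bottles standing on the bench. The round grey pot is the hardness kit: it gets both white pointed dropper bottles and one black-capped clear glass vial, clustered upright; the oblong grey holder is the chlorine kit: it gets the tall amber bottle and the other glass vial, upright. Stand every bottle fully down on the floor of its pot or holder without ever tipping it over, and leave the pot, the holder, the timer and the marker where they are.

Things in the scene. Friction and masses are not known exactly. Their poses are not given: they have to be found in the camera images.
- vial_a: Sample vial, one of two alike: straight clear glass body 28 mm in diameter with a blank paper band, 46 mm tall, then a ribbed flat-topped black screw cap 22 mm in diameter from 48 to 74 mm above the foot. 45 g. Origin: centre of the underside, z up along the vial. Starts upright on the bench; grasp it by the cap, which is fast on the vial.
- vial_b: Sample vial, one of two alike: straight clear glass body 28 mm in diameter with a blank paper band, 46 mm tall, then a ribbed flat-topped black screw cap 22 mm in diameter from 48 to 74 mm above the foot. 45 g. Origin: centre of the underside, z up along the vial. Starts upright on the bench; grasp it by the cap, which is fast on the vial.
- dropper_a: Dropper bottle, one of two alike: white plastic body 28 mm in diameter and 46 mm tall with a blank paper band, then a ribbed white cap 18 mm in diameter from 50 to 74 mm above the foot, ending in a narrow pointed nozzle cover (under 10 mm thick) up to 88 mm. 35 g. Origin: centre of the underside, z up along the bottle. Starts upright on the bench; grasp it by the 18 mm cap, which is fast.
- dropper_b: Dropper bottle, one of two alike: white plastic body 28 mm in diameter and 46 mm tall with a blank paper band, then a ribbed white cap 18 mm in diameter from 50 to 74 mm above the foot, ending in a narrow pointed nozzle cover (under 10 mm thick) up to 88 mm. 35 g. Origin: centre of the underside, z up along the bottle. Starts upright on the bench; grasp it by the 18 mm cap, which is fast.
- amber_bottle: The only amber bottle, taller than the rest: amber glass body 28 mm in diameter and 60 mm tall with a blank paper band, then a ribbed flat-topped black cap 19 mm in diameter from 64 to 90 mm above the foot. 60 g. Origin: centre of the underside, z up along the bottle. Starts upright on the bench; grasp it by the cap, which is fast.
- round_pot: Open round grey plastic pot, weighted (0.45 kg, loose): outer diameter 84 mm (88 mm at the rim, with two small lid lugs that reach 50 mm from the axis along its x), inner diameter 76 mm, 42 mm high, floor 4 mm above the bench. No dividers: three 28 mm bottles stand in it as a triangular cluster, for instance with their axes 20 mm from the pot's axis and 120 degrees apart. Origin: centre of the underside, z up.
- oblong_holder: Open oblong grey plastic holder with round ends, weighted (0.45 kg, loose): inside 76 mm long (along its y) by 38 mm wide (along its x), wall 4 mm, outside 84 by 46 mm plus a thin lid flange and small lid lugs at the ends (50 mm from the middle), 42 mm high, floor 4 mm above the bench. No dividers: two 28 mm bottles stand in it in line, for instance 19 mm either side of its middle along its y. Origin: centre of the underside, z up.
- timer: Bystander, loose: small white kitchen-style laboratory timer, 58 x 72 x 21 mm, lying on the bench. Origin: centre of the underside.
- marker: Bystander, loose: white marker pen lying on the bench, 130 mm long (along its y) and 14 mm thick. Origin: centre of the underside.
Things that resemble listed ones, but are neither listed nor needed, are in the scene too. What is shaped like the amber_bottle but green is not meant.

How it is judged:
By the outcome, as a careful person would: the job done as asked, in the order asked, and still so for the second after the job is handed in, with the robot touching nothing.
It also fails if it takes over 118 s, if anything falls off the work surface, if the arm or the gripper's body presses on something with over 40 N, if the wrist force passes 120 N, or if a joint passes its speed limit or range.

## Robot

A 7-joint arm with a two-finger parallel gripper is mounted at the origin on a cart in front of the work surface, level with it; the furniture and walls round the work are solid. World frame = base frame: x ahead of the robot, y to its left, z up, the work surface at z = 0. Lengths are in m, angles in rad, forces in N, time in s.
With the tool pointing down it reaches from about 0.425 to 0.875 m from the base axis. Payload 4.7 kg.
Tool frame: the origin (TCP) lies at the very end of the fingers, on their centre line; the grasp point (between the pads) lies 19 mm behind it; z points along the fingers, y is the direction in which the jaws open and shut (so a half turn about z gives the same grasp; the last joint's range is limited). The gripper opens to 85 mm and grips with 20 to 120 N. Pads are 22 mm wide; open, the fingers measure 114 mm over their backs; the gripper's body (76 mm by 85 mm) begins 54 mm behind the grasp point. The pads swing forward as they close: fully open they stand 13 mm farther back than shut.
Start: joints at [1.251, 0.321, -0.07, 1.45, 0.023, 1.371, -0.057], TCP at [0.213, -0.614, 0.231] pointing down, gripper open.
Joint ranges: [-2.86, 2.86], [-0.3, 2.09], [-1.38, 1.24], [0.06, 2.45], [-1.56, 4.7], [0.09, 2.05], [-2.69, 2.69]. Speed limits (rad/s): [2.57, 2.57, 3.14, 3.14, 3.14, 3.14, 3.14].

## Interface

Orientations are given as a unit quaternion [w, x, y, z].
In Python, from station import env gives the robot as it stands.
- The arm moves only by the tool apply_moves, never from a script. Its argument "motion" is a list of rows, each a list of 7 numbers: the opening, from 0 (shut) to 1 (fully open), then the shift along the world's x, y, z in cm, then the turn, a rotation vector about the world's x, y, z in degrees. In form: [[grip, dx, dy, dz, rx, ry, rz], ...]. A call has exactly 5 rows; each row shifts and turns the pose as measured when the row begins; what a row does not reach is not made up. A row lasts 1/10 s, in which the tool goes at most 50 mm and 8.59 degrees, less where a joint would pass 70% of its speed; a pose out of reach is approached as far as the arm can. A call with a gripper value outside its range is refused whole. The fingers move at their own pace and stop on an object; "newtons" is the grip in N (left out, the last holds). Time passes only in rows, so rows that do not move let the fingers close, or fill a call up. It gives the time, the measured TCP pose, the force and the opening at its end, in the units of the state.
- env.observe(): the state, without advancing time (a new reading comes with each control period).
- env.grab_frame(name): name is "scene" or "top" or "wrist"; returns a dict with "frame" (400x640x3 uint8, blue, green, red), "fx", "fy", "cx", "cy" (pixels), "extrinsics" (4x4, takes a point from world to camera coordinates). Camera axes: x right, y up, looking along -z (the intrinsics and any distortion apply to the point x, -y, -z); pixel columns grow to the right and rows downward; lengths in m; the calibration is good to about 2 mm. A picture is of the moment at which its call begins. There is no depth.
- env.finish_job(): hands the job in, once; it reports no verdict.
The state is a dict: "time_s": time; "q": joint angles; "qvel": joint speeds; "effort": joint torques, N m; "tool_pos": TCP position; "eef_rot": TCP orientation; "force": force on the tool from outside, world axes, zero at the start; "ft_torque": the same for the moment, N m; "grip_width": finger opening in m.
Only numpy, scipy, OpenCV 4.12 (cv2) and the standard library are available. Lean on these libraries where they do the work, as an engineer would, in place of code of your own. Each camera call takes 0.05 s, during which the arm holds its last target. There are 200 camera calls.

## Working session

There is one attempt and no reset: what is moved stays moved. The work goes in short steps, Python scripts to look and compute and a tool call to move; the robot and the scene stay as the last step left them, time stands still between calls to the robot, and variables do not carry over. Pictures are saved under pics/ and viewed, about 12 in all and at most 16, crops included, and the job is handed in when it is done.

Besides the shell and the picture viewer there is one more tool, called after ">>>" as name([rows], argument=value, ...), one row to a line, values as JSON. apply_moves: Moves the arm, as the interface text tells. Its arguments: {"type":"object","properties":{"motion":{"type":"array"},"newtons":{"type":"number"}},"required":["motion"]}

```bash
ls; mkdir -p pics; cat > h.py <<'E'
import numpy as np, cv2
from station import env
def grab(n):
    f=env.grab_frame(n); return f
def proj(f,P):
    P=np.atleast_2d(P); E=np.array(f['extrinsics']); c=P@E[:3,:3].T+E[:3,3]
    return np.c_[f['cx']+f['fx']*c[:,0]/-c[:,2], f['cy']-f['fy']*c[:,1]/-c[:,2]]
def ray(f,u,v):
    E=np.array(f['extrinsics']);R=E[:3,:3]
    d=R.T@np.array([(u-f['cx'])/f['fx'],-(v-f['cy'])/f['fy'],-1.]); return -R.T@E[:3,3],d/np.linalg.norm(d)
def onplane(f,u,v,z):
    o,d=ray(f,u,v); return o+d*(z-o[2])/d[2]
def tri(obs):
    A=np.zeros((3,3));b=np.zeros(3);L=[]
    for f,u,v in obs:
        o,d=ray(f,u,v);M=np.eye(3)-np.outer(d,d);A+=M;b+=M@o;L.append((o,d))
    p=np.linalg.solve(A,b); return p,[np.linalg.norm(np.cross(p-o,d)) for o,d in L]
E
python3 - <<'E'
from h import *
import pickle
d={}
for n in ("scene","top","wrist"):
    f=grab(n); d[n]=f; cv2.imwrite(f'pics/{n}0.png',f['frame']); print(n,[k for k in f],f['fx'],f['cx'],f['cy'],np.round(f['extrinsics'],3).tolist(), f.get('distortion'))
pickle.dump(d,open('f0.pkl','wb'))
print(env.observe())
E
```

```text
pics
scene ['frame', 'fx', 'fy', 'cx', 'cy', 'extrinsics'] 455.0621222952495 323.4489113067958 197.11399773716573 [[-0.818, -0.575, 0.014, 0.419], [0.447, -0.622, 0.643, -0.211], [-0.361, 0.532, 0.766, -1.005], [0.0, 0.0, 0.0, 1.0]] None
top ['frame', 'fx', 'fy', 'cx', 'cy', 'extrinsics'] 407.0116429752974 320.35566695817374 199.06333383043398 [[-0.015, -1.0, -0.005, 0.078], [0.966, -0.015, 0.258, -0.49], [-0.258, -0.001, 0.966, -0.825], [0.0, 0.0, 0.0, 1.0]] None
wrist ['frame', 'fx', 'fy', 'cx', 'cy', 'extrinsics'] 287.63196069647825 318.118922094509 203.8053931981261 [[0.327, -0.945, -0.001, -0.649], [0.901, 0.312, -0.302, 0.038], [0.286, 0.097, 0.953, -0.38], [0.0, 0.0, 0.0, 1.0]] None
{'time_s': 0.15, 'q': array([ 1.25112384,  0.32164668, -0.07010654,  1.45142035,  0.02259726,
        1.37083767, -0.05693649]), 'qvel': array([ 0.00209684, -0.00168844, -0.00114707, -0.00353415, -0.00138139,
       -0.00111667,  0.00141652]), 'effort': array([-8.99936895e-04, -4.94098270e+01, -3.83576257e-01, -3.14684451e+01,
        1.29854129e-02,  8.32677382e-03, -9.71798471e-06]), 'tool_pos': array([ 0.21277427, -0.61373105,  0.23046603]), 'eef_rot': array([-7.44195302e-04,  9.86105781e-01,  1.66116850e-01, -1.66165188e-04]), 'force': array([ 0.41609361,  0.56888836, -0.94785541]), 'ft_torque': array([ 0.01593723,  0.05798429, -0.02946052]), 'grip_width': 0.0856517099332904}
```

View pics/top0.png

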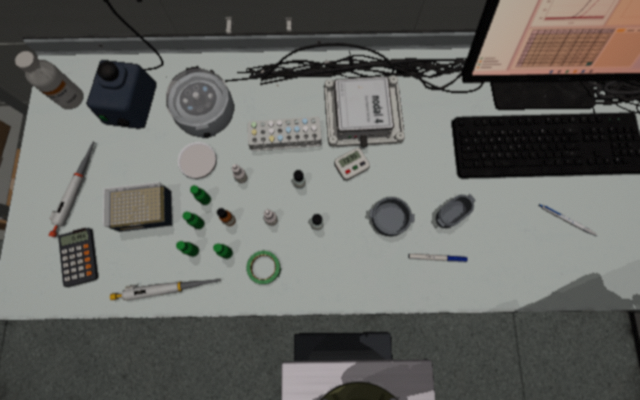

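View pics/scene0.png

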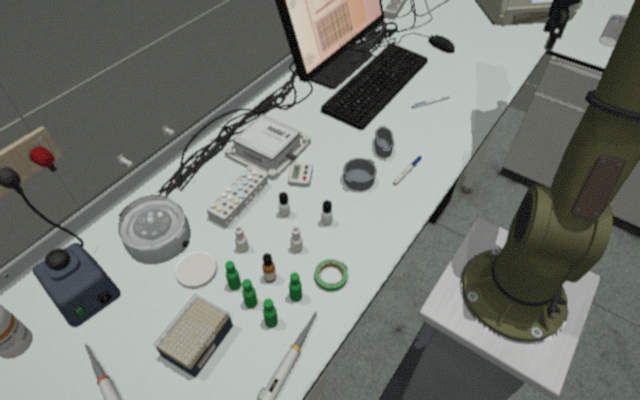

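Top view: amber bottle at (226,217). Its lookalikes are four green bottles at (200,195), (193,220), (187,248) and (223,251). Droppers are at (239,173) and (270,216), vials at (298,179) and (317,221), the round pot at (390,217) and the holder at (454,210). The scene view shows the same: amber (268,268), droppers (240,240) and (295,240), vials (284,205) and (327,213), pot (360,174), holder (384,142). Next is a close crop of both views to check this.

```bash
python3 - <<'E'
import cv2,numpy as np
t=cv2.imread('pics/top0.png')[150:265,180:340]; s=cv2.imread('pics/scene0.png')[180:305,210:370]
t2=cv2.imread('pics/top0.png')[180:250,360:490]; s2=cv2.imread('pics/scene0.png')[120:200,330:410]
a=cv2.resize(t,(400,288),interpolation=2);b=cv2.resize(s,(400,312),interpolation=2)
c=cv2.resize(t2,(400,215),interpolation=2);d=cv2.resize(s2,(280,280),interpolation=2)
o=np.zeros((600,800,3),np.uint8);o[:288,:400]=a;o[288:,:400]=b;o[:215,400:]=c;o[288:568,400:680]=d
cv2.imwrite('pics/crop1.png',o)
E
```

```text
(no output)
```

View pics/crop1.png

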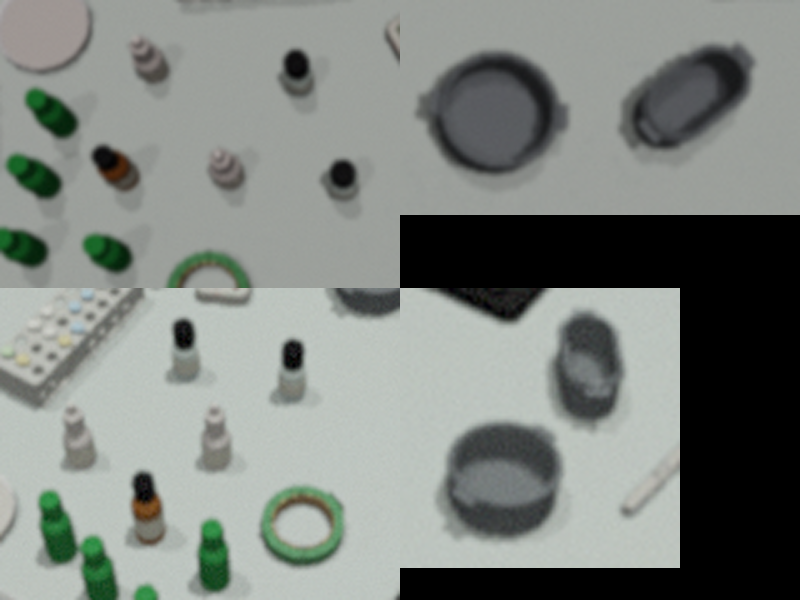

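The crop confirms it: the only amber bottle is at crop (115,165), among green ones. There are two white droppers and two black-capped vials, and the pot and holder are empty. Triangulating cap tops and rims.

```bash
python3 - <<'E'
from h import *
import pickle
d=pickle.load(open('f0.pkl','rb'));T,S=d['top'],d['scene']
for n,a,b in [('amber',(221.2,212.4),(267.2,256.8)),('vA',(298.4,174),(283.2,195.6)),('vB',(317.2,218),(326.8,204)),('dA tip',(234,167.6),(238,228.8)),('dB tip',(267.2,211.2),(295.6,229.2)),('pot rim',(390.5,215.7),(359.7,170.3)),('hold rim',(454.2,210.2),(384.3,139.1))]:
    p,e=tri([(T,*a),(S,*b)]);print(n,p.round(4),np.round(e,4),'r',np.hypot(p[0],p[1]).round(3))
for n,a in [('pot lugL',(368.1,214.1)),('pot lugR',(412.5,217.4)),('h lug1',(360+232/3.077,180+142/3.077)),('h lug2',(360+348/3.077,180+57/3.077)),('timer',(351,165)),('green4',(218,247)),('green2',(188,215)),('green1',(195,190))]: print(n,onplane(T,*a,.04).round(4))
E
```

```text
amber [0.4596 0.2812 0.0852] [0.0003 0.0003] r 0.539
vA [0.5475 0.1186 0.068 ] [0.0004 0.0004] r 0.56
vB [0.448  0.0784 0.0672] [0.0001 0.0001] r 0.455
dA tip [0.5618 0.2596 0.0789] [0.0004 0.0004] r 0.619
dB tip [0.461  0.1846 0.0757] [0.0016 0.0016] r 0.497
pot rim [ 0.4566 -0.0847  0.0378] [0.0004 0.0004] r 0.464
hold rim [ 0.4669 -0.2288  0.0347] [0.0012 0.0012] r 0.52
pot lugL [ 0.4609 -0.0346  0.04  ]
pot lugR [ 0.4519 -0.1327  0.04  ]
h lug1 [ 0.4314 -0.1817  0.04  ]
h lug2 [ 0.493  -0.2716  0.04  ]
timer [ 0.5771 -0.0006  0.04  ]
green4 [0.3926 0.2957 0.04  ]
green2 [0.4652 0.3662 0.04  ]
green1 [0.523  0.3544 0.04  ]
```

>>> apply_moves([
  [0.5,3.6,3.4,0,0,0,3.6],
  [0.5,3.6,3.4,0,0,0,3.6],
  [0.5,3.6,3.4,0,0,0,3.6],
  [0.5,3.6,3.4,0,0,0,3.6],
  [0.5,3.6,3.4,0,0,0,3.6],
], newtons=30)

```text
time_s: 0.65
tool_pos: [0.3857, -0.4447, 0.2275]
eef_rot: [-0.001, 0.949, 0.315, -0.004]
force: [1.5, -0.8, -1.3]
grip_width: 0.0425
```

>>> apply_moves([
  [0.5,3.6,3.4,0,0,0,3.6],
  [0.5,3.6,3.4,0,0,0,3.6],
  [0.5,3.6,3.4,0,0,0,3.6],
  [0.5,0,4.3,0,0,0,3.6],
  [0.5,0,4.3,0,0,0,3.6],
])

```text
time_s: 1.15
tool_pos: [0.4979, -0.2499, 0.2254]
eef_rot: [-0.001, 0.884, 0.467, -0.003]
force: [0.5, -0.1, -0.1]
grip_width: 0.0427
```

>>> apply_moves([
  [0.5,0,4.3,0,0,0,3.6],
  [0.5,0,4.3,0,0,0,3.6],
  [0.5,0,4.3,0,0,0,3.6],
  [0.5,0,4.3,0,0,0,3.6],
  [0.5,0,4.3,0,0,0,3.6],
])

```text
time_s: 1.65
tool_pos: [0.4964, -0.0253, 0.224]
eef_rot: [-0.001, 0.796, 0.605, -0.004]
force: [0.2, 0.3, 0.1]
grip_width: 0.0426
```

```bash
python3 - <<'E'
from h import *
import pickle
f=grab('wrist');pickle.dump(f,open('w1.pkl','wb'));cv2.imwrite('pics/w1.png',f['frame'])
E
```

>>> apply_moves([
  [0.5,0,3,0,0,0,3.6],
  [0.5,0,3,0,0,0,3.6],
  [0.5,0,3,0,0,0,3.6],
  [0.5,0,2,0,0,0,3.6],
  [0.5,0,0,0,0,0,0],
])

```text
time_s: 2.2
tool_pos: [0.4944, 0.101, 0.2241]
eef_rot: [-0.002, 0.704, 0.71, -0.003]
force: [-0.3, 0.4, -0.1]
grip_width: 0.043
```

```bash
python3 - <<'E'
from h import *
import pickle
f=grab('wrist');pickle.dump(f,open('w2.pkl','wb'));cv2.imwrite('pics/w2.png',f['frame'])
E
```

```text
(no output)
```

View pics/w1.png

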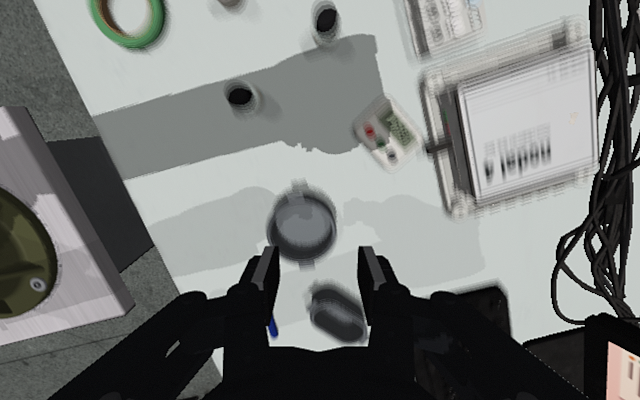

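View pics/w2.png

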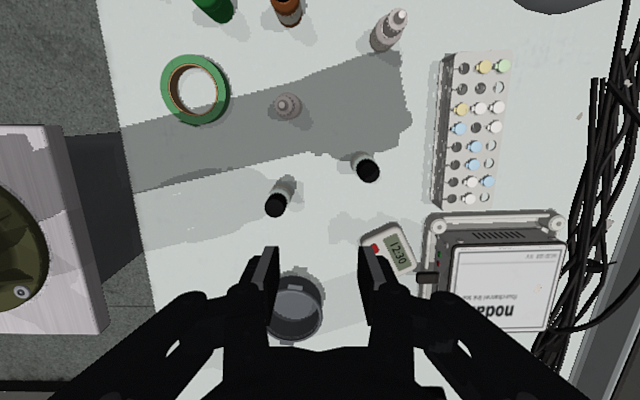

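w1 is motion-blurred. It shows the pot at (303,228) and the holder at (337,312). w2 is sharp: vial caps (275,205) and (368,170), droppers (287,103) and (398,18), amber at the top edge (287,8). I'll move on for a second sharp view.

>>> apply_moves([
  [0.5,0,3,0,0,0,0],
  [0.5,0,3,0,0,0,0],
  [0.5,0,3,0,0,0,0],
  [0.5,0,0,0,0,0,0],
  [0.5,0,0,0,0,0,0],
])

```text
time_s: 2.75
tool_pos: [0.4976, 0.1793, 0.2224]
eef_rot: [-0.0, 0.712, 0.702, -0.006]
force: [0.8, -0.2, -0.2]
grip_width: 0.0429
```

```bash
python3 - <<'E'
from h import *
import pickle
f=grab('wrist');pickle.dump(f,open('w3.pkl','wb'));cv2.imwrite('pics/w3.png',f['frame'])
E
```

```text
(no output)
```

View pics/w3.png

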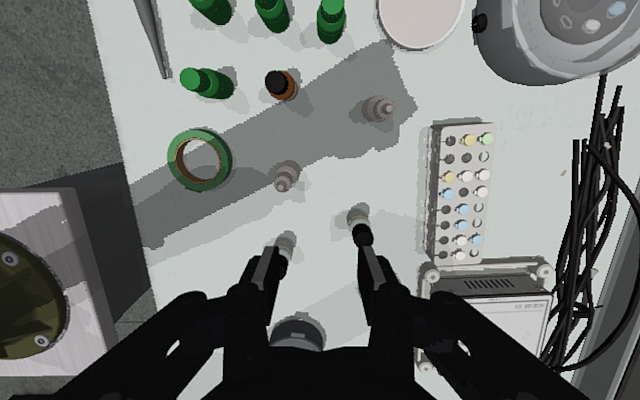

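w3 shows dropper tips at (282,186) and (388,107), the amber cap at (277,82), and the green lookalikes around it. Zooming for exact centres.

```bash
python3 - <<'E'
import cv2,numpy as np
a=cv2.imread('pics/w2.png');b=cv2.imread('pics/w3.png')
L=[(a,275,205),(a,368,170),(a,287,103),(a,395,25),(b,282,182),(b,384,107),(b,280,83),(b,360,232)]
o=np.zeros((400,800,3),np.uint8)
for i,(m,u,v) in enumerate(L):
    c=m[v-25:v+25,u-25:u+25]; c=cv2.resize(c,(200,200),interpolation=cv2.INTER_NEAREST); c=np.clip(c.astype(float)*1.4+15,0,255).astype(np.uint8)
    for k in range(0,200,40): c[:4,k]=(0,0,255);c[k,:4]=(0,0,255)
    o[200*(i//4):200*(i//4)+200,200*(i%4):200*(i%4)+200]=c
cv2.imwrite('pics/crop2.png',o)
E
```

```text
(no output)
```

View pics/crop2.png

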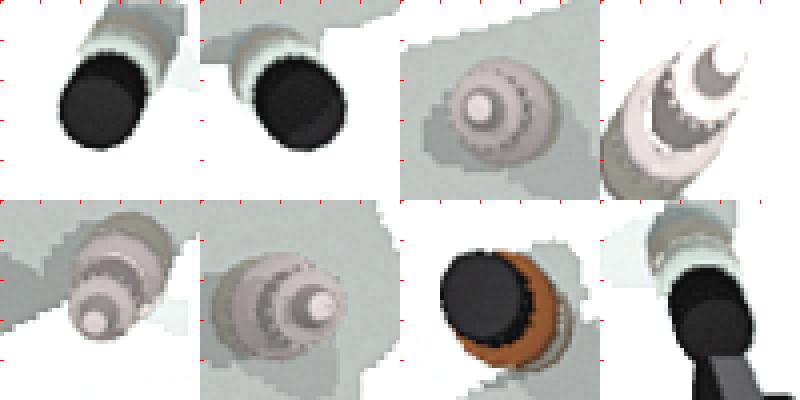

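```bash
python3 - <<'E'
from h import *
import pickle
d=pickle.load(open('f0.pkl','rb'));T,S=d['top'],d['scene'];A,B=[pickle.load(open(f'w{i}.pkl','rb')) for i in (2,3)]
L={'dB':([(A,282,105),(B,280.2,187.5)],[(T,267.2,211.2),(S,295.6,229.2)],.088),
'dA':([(A,402.5,15.5),(B,389,108.5)],[(T,234,167.6),(S,238,228.8)],.088),
'amber':([(B,275.2,81)],[(T,221.2,212.4),(S,267.2,256.8)],.09),
'vA':([(A,369.2,172.5),(B,363.7,239.5)],[(T,298.4,174),(S,283.2,195.6)],.074),
'vB':([(A,274.5,207.8)],[(T,317.2,218),(S,326.8,204)],.074)}
for n,(w,ts,z) in L.items():
    print(n, 'wr' ,[onplane(*o,z).round(4)[:2] for o in w], 'tri w' if len(w)>1 else '', tri(w)[0].round(4) if len(w)>1 else '', 'all',tri(w+ts)[0].round(4),np.round(tri(w+ts)[1],4))
print(env.observe()['tool_pos'], env.observe()['q'].round(2))
E
```

```text
dB wr [array([0.4601, 0.1847]), array([0.4593, 0.1855])] tri w [0.4594 0.1848 0.0856] all [0.4592 0.1846 0.0793] [0.0004 0.0018 0.0025 0.0019]
dA wr [array([0.5634, 0.2567]), array([0.5625, 0.2583])] tri w [0.5643 0.2583 0.0824] all [0.5641 0.2591 0.0772] [0.0019 0.0012 0.0022 0.0008]
amber wr [array([0.4607, 0.2829])]   all [0.4597 0.282  0.0855] [0.0013 0.001  0.0005]
vA wr [array([0.5462, 0.12  ]), array([0.5461, 0.1213])] tri w [0.547  0.1191 0.0693] all [0.5472 0.1187 0.0684] [0.0002 0.0002 0.0005 0.0003]
vB wr [array([0.4472, 0.0807])]   all [0.4471 0.0789 0.0688] [0.0007 0.0007 0.0006]
[0.49748597 0.17955465 0.22242971] [ 0.36  0.14 -0.81  1.73  0.11  1.33 -0.5 ]
```

>>> apply_moves([
  [0.5,-2,0.3,-2,0,0,0],
  [0.5,-1.8,0.3,-3,0,0,0],
  [0.5,0,0,-4,0,0,0],
  [0.5,0,0,-3,0,0,0],
  [0.5,0,0,0,0,0,0],
])

```text
time_s: 3.3
tool_pos: [0.4618, 0.1748, 0.0999]
eef_rot: [0.003, 0.718, 0.696, -0.006]
force: [-0.9, 0.1, -0.6]
grip_width: 0.0427
```

>>> apply_moves([
  [0.5,-0.2,1.0,0,0,0,1],
  [0.5,0,0,0,0,0,0],
  [0.5,0,0,0,0,0,0],
  [0.5,0,0,0,0,0,0],
  [0.5,0,0,0,0,0,0],
])

```text
time_s: 3.8
tool_pos: [0.4643, 0.1843, 0.1053]
eef_rot: [0.005, 0.714, 0.701, -0.002]
force: [0.3, -0.2, -0.4]
grip_width: 0.0428
```

>>> apply_moves([
  [0.5,-0.5,0.1,-1.5,0,0,0],
  [0.5,0,0,-1.5,0,0,0],
  [0.5,0,0,-1,0,0,0],
  [0.5,0,0,-0.5,0,0,0],
  [0.5,0,0,0,0,0,0],
])

```text
time_s: 4.3
tool_pos: [0.4613, 0.1854, 0.0598]
eef_rot: [0.007, 0.714, 0.7, -0.001]
force: [0.3, 0.0, 0.9]
grip_width: 0.0429
```

>>> apply_moves([
  [0.5,-0.2,0,-1.0,0,0,0],
  [0.5,0,0,-0.2,0,0,0],
  [0,0,0,0,0,0,0],
  [0,0,0,0,0,0,0],
  [0,0,0,0,0,0,0],
], newtons=35)

```text
time_s: 4.8
tool_pos: [0.4598, 0.1857, 0.0473]
eef_rot: [0.007, 0.714, 0.7, -0.0]
force: [-0.0, -0.6, -0.4]
grip_width: 0.0169
```

>>> apply_moves([
  [0,0,0,2,0,0,0],
  [0,0,0,4,0,0,0],
  [0,0,0,4.5,0,0,0],
  [0,0,-2,2,0,0,0],
  [0,0,-4,0,0,0,0],
])

```text
time_s: 5.3
tool_pos: [0.4579, 0.1304, 0.1775]
eef_rot: [0.005, 0.71, 0.704, 0.001]
force: [0.7, -1.2, -1.3]
grip_width: 0.0166
```

>>> apply_moves([
  [0,0,-4.5,0,0,0,0],
  [0,0,-4.5,0,0,0,0],
  [0,0,-4.5,0,0,0,0],
  [0,0,-4.5,0,0,0,0],
  [0,0,-4.5,0,0,0,0],
])

```text
time_s: 5.8
tool_pos: [0.4587, -0.1003, 0.1824]
eef_rot: [0.011, 0.707, 0.707, 0.003]
force: [0.6, 1.0, -0.6]
grip_width: 0.0168
```

>>> apply_moves([
  [0,0,-4.5,0,0,0,0],
  [0,0,-3.5,0,0,0,0],
  [0,0,-1.5,0,0,0,0],
  [0,0,0,0,0,0,0],
  [0,0,0,0,0,0,0],
])

```text
time_s: 6.3
tool_pos: [0.4571, -0.2048, 0.1835]
eef_rot: [0.012, 0.711, 0.703, 0.003]
force: [-0.4, 0.2, -0.4]
grip_width: 0.0167
```

```bash
python3 - <<'E'
from h import *
import pickle
f=grab('wrist');pickle.dump(f,open('w4.pkl','wb'));cv2.imwrite('pics/w4.png',f['frame']);print(env.observe()['tool_pos'])
E
```

```text
[ 0.45723339 -0.20451208  0.18354934]
```

View pics/w4.png

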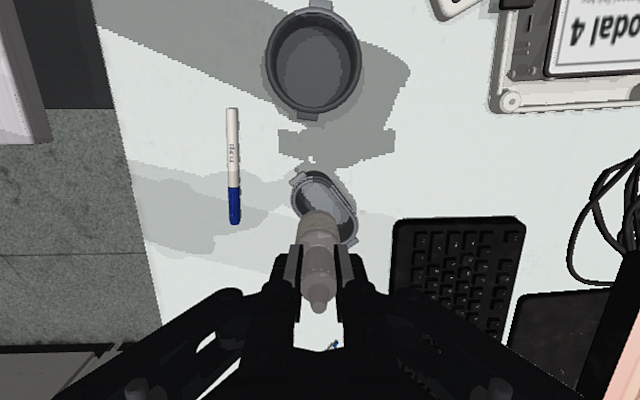

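w4 shows the pot rim centred near (313,62), edges at u≈265 and 361, with lugs at (320,4) and (308,119). Holder lugs are at (297,178) and (350,240). The bottle is held upright at (318,260). Zooming in on the rim to fit it.

```bash
python3 - <<'E'
import cv2,numpy as np
a=cv2.imread('pics/w4.png')
c=cv2.resize(a[0:130,250:380],(520,520),interpolation=0)
d=cv2.resize(a[160:255,280:364],(252,285),interpolation=0)
o=np.zeros((520,790,3),np.uint8);o[:,:520]=c;o[:285,530:782]=d
cv2.imwrite('pics/crop3.png',np.clip(o*1.5,0,255).astype(np.uint8))
E
```

```text
(no output)
```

View pics/crop3.png

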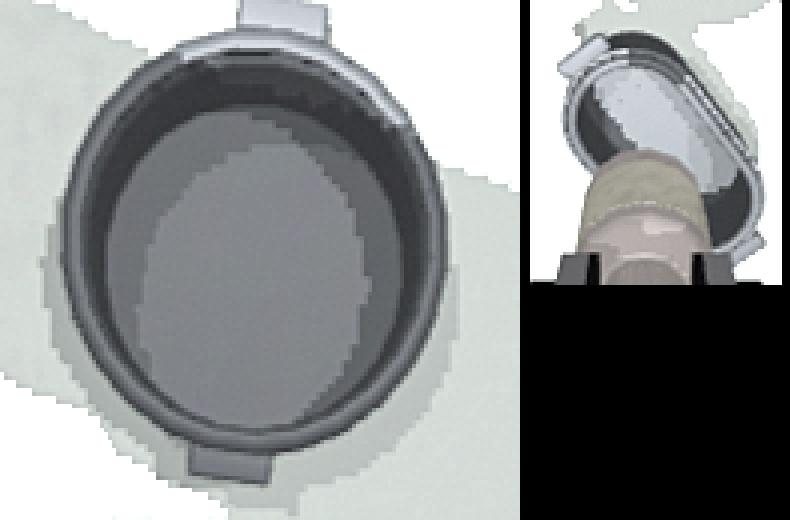

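```bash
python3 - <<'E'
from h import *
import pickle
f=pickle.load(open('w4.pkl','rb'));d=pickle.load(open('f0.pkl','rb'));T=d['top']
for z in (.038,.042):
    P=np.array([onplane(f,*p,z)[:2] for p in [(265.75,60),(361.75,62),(316.5,7),(310,112.5)]])
    A=np.c_[2*P,np.ones(4)];s=np.linalg.lstsq(A,(P**2).sum(1),rcond=None)[0];print('pot',z,s[:2].round(4),'R',np.sqrt(s[2]+s[0]**2+s[1]**2).round(4))
    l=np.array([onplane(f,*p,z)[:2] for p in [(298.3,178.3),(353.3,242.7)]]);print('hold',l.round(4).tolist(),l.mean(0).round(4),np.linalg.norm(l[0]-l[1]).round(4),np.degrees(np.arctan2(*(l[1]-l[0])[::-1])).round(1))
# height of pot rim: wrist vs top
print(tri([(f,313.5,60),(T,390.5,215.7)]))
c=[313.5,59.5]
E
```

```text
pot 0.038 [ 0.4582 -0.0861] R 0.0433
hold [[0.4406, -0.1928], [0.4988, -0.2664]] [ 0.4697 -0.2296] 0.0939 -51.7
pot 0.042 [ 0.4582 -0.0866] R 0.0427
hold [[0.4408, -0.1919], [0.4982, -0.2645]] [ 0.4695 -0.2282] 0.0926 -51.7
(array([ 0.4574071 , -0.08426546,  0.03798846]), [np.float64(0.0005222624234560214), np.float64(0.0005222624234560482)])
```

>>> apply_moves([
  [0,-0.5,3,0,0,0.6,0],
  [0,-0.5,4,0,0,0,0],
  [0,0,4,-2,0,0,0],
  [0,0,2.5,-3,0,0,0],
  [0,0,0,-1,0,0,0],
])

```text
time_s: 6.85
tool_pos: [0.4482, -0.0556, 0.1246]
eef_rot: [0.011, 0.706, 0.708, 0.001]
force: [-0.9, 0.6, -0.4]
grip_width: 0.017
```

>>> apply_moves([
  [0,0,-1.2,0,0.3,0.4,0],
  [0,0,0,-1,0,0,0],
  [0,0,0,-1,0,0,0],
  [0,0,0,-0.5,0,0,0],
  [0,0,0,0,0,0,0],
])

```text
time_s: 7.35
tool_pos: [0.4485, -0.0687, 0.0984]
eef_rot: [0.007, 0.705, 0.709, 0.0]
force: [-0.3, -0.5, -0.4]
grip_width: 0.0166
```

>>> apply_moves([
  [0,0,0,-1.5,0,0,0],
  [0,0,0,-1.5,0,0,0],
  [0,0,0,-1.0,0,0,0],
  [0,0,0,-0.3,0,0,0],
  [0,0,0,0,0,0,0],
])

```text
time_s: 7.85
tool_pos: [0.4502, -0.071, 0.0553]
eef_rot: [0.009, 0.707, 0.707, 0.001]
force: [-0.5, 0.4, -0.2]
grip_width: 0.0167
```

>>> apply_moves([
  [0,-0.2,0.25,-0.2,0,0,0],
  [0,0,0,-0.2,0,0,0],
  [0,0,0,-0.1,0,0,0],
  [0,0,0,-0.1,0,0,0],
  [0,0,0,0,0,0,0],
])

```text
time_s: 8.35
tool_pos: [0.4499, -0.0686, 0.0513]
eef_rot: [0.01, 0.707, 0.707, 0.002]
force: [-0.8, 0.3, -0.4]
grip_width: 0.0169
```

>>> apply_moves([
  [0,-0.1,0,-0.2,0,0,0],
  [0,0,0,-0.2,0,0,0],
  [0,0,0,0,0,0,0],
  [0,0,0,0,0,0,0],
  [0,0,0,0,0,0,0],
])

```text
time_s: 8.85
tool_pos: [0.4515, -0.0691, 0.0517]
eef_rot: [0.013, 0.707, 0.707, 0.002]
force: [-0.3, -0.0, -0.2]
grip_width: 0.0165
```

>>> apply_moves([
  [0,-0.4,0,-0.5,0.1,0.5,0],
  [0,0,0,0,0,0,0],
  [0,0,0,-0.3,0,0,0],
  [0,0,0,-0.3,0,0,0],
  [0,0,0,-0.3,0,0,0],
])

```text
time_s: 9.35
tool_pos: [0.4561, -0.0705, 0.0505]
eef_rot: [0.015, 0.707, 0.707, 0.001]
force: [-11.9, 3.0, 34.8]
grip_width: 0.0165
```

>>> apply_moves([
  [0,-0.3,0.1,0.3,0,0.6,0],
  [0.2,0,0,0,0,0,0],
  [0.35,0,0,0,0,0,0],
  [0.4,0,0,0,0,0,0],
  [0.4,0,0,0,0,0,0],
])

```text
time_s: 9.85
tool_pos: [0.4516, -0.0694, 0.0518]
eef_rot: [0.01, 0.707, 0.707, -0.003]
force: [0.4, 0.3, -0.5]
grip_width: 0.0342
```

>>> apply_moves([
  [0.4,0,0,3,0,0,0],
  [0.4,0,0,4,0,0,0],
  [0.5,0.5,1.5,3.5,0.8,0.5,0],
  [0.5,1.2,3.5,0,0,0,0],
  [0.5,1.5,4.5,0,0,0,0],
])

```text
time_s: 10.35
tool_pos: [0.4801, 0.0209, 0.1575]
eef_rot: [0.0, 0.712, 0.702, -0.004]
force: [1.1, -0.0, -0.2]
grip_width: 0.0424
```

>>> apply_moves([
  [0.5,1.5,4.5,0,0,0,0],
  [0.5,1.5,4.5,0,0,0,0],
  [0.5,1.5,4.5,0,0,0,0],
  [0.5,1.5,4.5,0,0,0,0],
  [0.5,1,3,0,0,0,0],
])

```text
time_s: 10.85
tool_pos: [0.5525, 0.2387, 0.1568]
eef_rot: [0.001, 0.714, 0.7, -0.003]
force: [0.2, 0.3, 1.0]
grip_width: 0.0428
```

>>> apply_moves([
  [0.5,0.3,1.3,0,0,0,0],
  [0.5,0,0,0,0,0,0],
  [0.5,0,0,0,0,0,0],
  [0.5,0,0,0,0,0,0],
  [0.5,0,0,0,0,0,0],
])

```text
time_s: 11.35
tool_pos: [0.554, 0.2553, 0.1537]
eef_rot: [-0.002, 0.712, 0.702, -0.004]
force: [1.0, 0.6, 0.8]
grip_width: 0.0427
```

>>> apply_moves([
  [0.5,1,0.4,-1.5,0,0,0.7],
  [0.5,0,0,-2,0,0,0],
  [0.5,0,0,-1,0,0,0],
  [0.5,0,0,0,0,0,0],
  [0.5,0,0,0,0,0,0],
])

```text
time_s: 11.85
tool_pos: [0.5665, 0.2526, 0.1093]
eef_rot: [0.001, 0.711, 0.703, -0.004]
force: [-0.5, -0.9, -0.4]
grip_width: 0.0427
```

>>> apply_moves([
  [0.5,-0.3,0.6,-1.5,0,0,0],
  [0.5,0,0,-1.5,0,0,0],
  [0.5,0,0,-1,0,0,0],
  [0.5,0,0,-0.3,0,0,0],
  [0.5,0,0,0,0,0,0],
])

```text
time_s: 12.35
tool_pos: [0.5633, 0.2593, 0.0639]
eef_rot: [0.001, 0.711, 0.704, -0.003]
force: [-0.3, 0.2, 0.6]
grip_width: 0.0425
```

>>> apply_moves([
  [0.5,0,0,-1.0,0,0,0],
  [0.5,0,-0.1,-0.5,0,0,0],
  [0,0,0,0,0,0,0],
  [0,0,0,0,0,0,0],
  [0,0,0,0,0,0,0],
])

```text
time_s: 12.85
tool_pos: [0.5639, 0.2584, 0.0481]
eef_rot: [0.002, 0.711, 0.703, -0.003]
force: [-1.2, 0.2, 0.2]
grip_width: 0.017
```

>>> apply_moves([
  [0,0,0,2.5,0,0,0],
  [0,0,0,4.5,0,0,0],
  [0,-0.3,-1.5,4,0,0,0],
  [0,-1,-3.5,0,0,0,0],
  [0,-1.5,-4.5,0,0,0,0],
])

```text
time_s: 13.35
tool_pos: [0.5341, 0.1692, 0.1627]
eef_rot: [-0.0, 0.706, 0.708, -0.0]
force: [0.6, -1.1, -0.4]
grip_width: 0.0172
```

>>> apply_moves([
  [0,-1.5,-4.5,0,0,0,0],
  [0,-1.5,-4.5,0,0,0,0],
  [0,-1.5,-4.5,0,0,0,0],
  [0,-1.5,-4.5,0,0,0,0],
  [0,-1.5,-4.5,0,0,0,0],
])

```text
time_s: 13.85
tool_pos: [0.4567, -0.0621, 0.1661]
eef_rot: [0.004, 0.705, 0.709, 0.002]
force: [0.3, -1.3, -0.5]
grip_width: 0.0167
```

>>> apply_moves([
  [0,-0.9,-3,0,0,0,0],
  [0,-0.3,-1,0,0,0,0],
  [0,0,0,0,0,0,0],
  [0,0,0,0,0,0,0],
  [0,0,0,0,0,0,0],
])

```text
time_s: 14.35
tool_pos: [0.4428, -0.1078, 0.1676]
eef_rot: [0.006, 0.708, 0.706, 0.001]
force: [0.9, 0.2, 0.8]
grip_width: 0.0171
```

>>> apply_moves([
  [0,0.6,0.7,-2,0,0.6,0],
  [0,0,0,-2.5,0,0,0],
  [0,0,0,-1.5,0,0,0],
  [0,0,0,0,0,0,0],
  [0,0,0,0,0,0,0],
])

```text
time_s: 14.85
tool_pos: [0.4532, -0.0913, 0.1072]
eef_rot: [0.003, 0.702, 0.712, -0.0]
force: [-1.1, -0.1, 0.5]
grip_width: 0.0166
```

>>> apply_moves([
  [0,-0.5,-1.2,0,0,0,-0.8],
  [0,0,0,0,0,0,0],
  [0,0,0,-0.5,0,0,0],
  [0,0,0,-0.5,0,0,0],
  [0,0,0,0,0,0,0],
])

```text
time_s: 15.35
tool_pos: [0.4499, -0.1044, 0.0995]
eef_rot: [0.005, 0.708, 0.707, 0.001]
force: [-0.4, 0.2, -0.5]
grip_width: 0.0168
```

>>> apply_moves([
  [0,-0.1,0,-1.5,0,0.2,0],
  [0,-0.1,0,-1.5,0,0,0],
  [0,0,0.1,-1.0,0,0,0],
  [0,0,0.1,-0.3,0,0,0],
  [0,0,0,0,0,0,0],
])

```text
time_s: 15.85
tool_pos: [0.447, -0.1018, 0.0522]
eef_rot: [0.003, 0.708, 0.707, -0.001]
force: [0.2, 0.9, -0.1]
grip_width: 0.0167
```

>>> apply_moves([
  [0,0.1,-0.1,-0.4,0,0,0],
  [0,0,0,-0.1,0,0,0],
  [0.2,0,0,0,0,0,0],
  [0.4,0,0,0,0,0,0],
  [0.4,0,0,0,0,0,0],
])

```text
time_s: 16.35
tool_pos: [0.4516, -0.1033, 0.0526]
eef_rot: [0.005, 0.707, 0.707, -0.0]
force: [-0.1, -0.5, 0.6]
grip_width: 0.0342
```

>>> apply_moves([
  [0.4,0,0,3,0,0,0],
  [0.4,0,0,4,0,0,0],
  [0.5,0,1.5,3.5,0,0,-8],
  [0.5,0,2,0,0,0,-8],
  [0.5,0,2,0,0,0,-8],
])

```text
time_s: 16.85
tool_pos: [0.4495, -0.0492, 0.1602]
eef_rot: [0.003, 0.844, 0.536, -0.0]
force: [-0.1, 0.0, -0.2]
grip_width: 0.0429
```

>>> apply_moves([
  [0.5,0,2,0,0,0,-8],
  [0.5,0,2,0,0,0,-8],
  [0.5,0,2,0,0,0,-8],
  [0.5,0,2,0,0,0,-8],
  [0.5,0,2,0,0,0,-8],
])

```text
time_s: 17.35
tool_pos: [0.4494, 0.0541, 0.1608]
eef_rot: [0.005, 0.98, 0.199, -0.001]
force: [0.3, 0.3, 0.9]
grip_width: 0.0428
```

>>> apply_moves([
  [0.5,0,2,0,0,0,-8],
  [0.5,0,1,0,0,0,-8],
  [0.5,0,0,0,0,0,-4],
  [0.5,0,0,0,0,0,0],
  [0.5,0,0,0,0,0,0],
])

```text
time_s: 17.85
tool_pos: [0.4483, 0.0891, 0.1602]
eef_rot: [0.004, 1.0, 0.022, -0.002]
force: [-0.1, 0.3, -0.6]
grip_width: 0.0427
```

```bash
python3 - <<'E'
from h import *
import pickle
o=env.observe();print(o['tool_pos'],o['eef_rot'],o['q'].round(2))
f=grab('wrist');t=grab('top');s=grab('scene');pickle.dump((f,t,s),open('w5.pkl','wb'))
c=np.zeros((570,800,3),np.uint8);c[:300,:480]=cv2.resize(f['frame'],(480,300))
c[:300,480:780]=cv2.resize(t['frame'][180:260,350:430],(300,300))
c[305:565,:260]=cv2.resize(s['frame'][130:195,330:395],(260,260))
cv2.imwrite('pics/c5.png',c)
E
```

```text
[0.44826523 0.08913018 0.16022429] [ 0.00398989  0.99975845  0.02153955 -0.00178297] [ 0.61 -0.01 -0.85  1.97 -0.    1.18 -1.77]
```

View pics/c5.png

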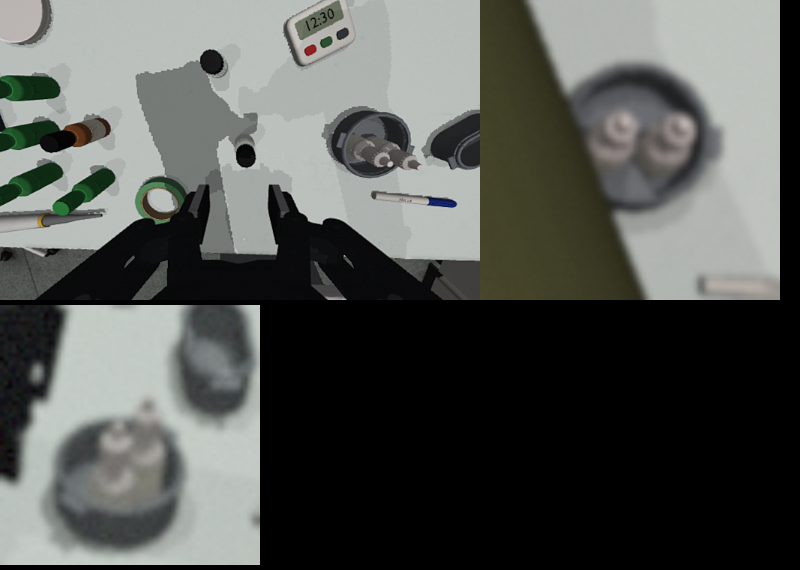

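Both droppers stand upright in the pot: tips at top-crop (618,122) and (677,128), in the near half. The wrist part shows vial B ahead at (246,150).

```bash
python3 - <<'E'
from h import *
import pickle
f,t,s=pickle.load(open('w5.pkl','rb'))
for p in [(386.8,212.5),(402.5,214.1)]: print(onplane(t,*p,.085))
print('vB wrist',onplane(f,246*640/480,155*640/480,.072), 'vA',onplane(f,211*4/3,62*4/3,.072),'amber',onplane(f,52*4/3,142*4/3,.088))
E
```

```text
[ 0.45361012 -0.06891955  0.085     ]
[ 0.44963061 -0.10181016  0.085     ]
vB wrist [0.45041523 0.08037813 0.072     ] vA [0.54557827 0.1199875  0.072     ] amber [0.46179458 0.27965196 0.088     ]
```

>>> apply_moves([
  [0.5,0,-0.9,-1.5,0,0,-2],
  [0.5,0,0,-2.5,0,0,0],
  [0.5,0,0,-2,0,0,0],
  [0.5,0,0,0,0,0,0],
  [0.5,0,0,0,0,0,0],
])

```text
time_s: 18.5
tool_pos: [0.4497, 0.0778, 0.0998]
eef_rot: [0.004, 1.0, 0.003, -0.0]
force: [0.9, 0.6, 0.7]
grip_width: 0.0429
```

>>> apply_moves([
  [0.5,-0.2,0.2,-1.5,0,0,0],
  [0.5,0,0,-1.5,0,0,0],
  [0.5,0,0,-1,0,0,0],
  [0.5,0,0,-0.3,0,0,0],
  [0.5,0,0,0,0,0,0],
])

```text
time_s: 19.0
tool_pos: [0.4517, 0.0795, 0.0604]
eef_rot: [0.005, 1.0, 0.002, 0.004]
force: [0.2, 0.2, 0.2]
grip_width: 0.0428
```

>>> apply_moves([
  [0.5,-0.4,0.1,-1.0,0,0,0],
  [0.5,0,0,-0.4,0,0,0],
  [0,0,0,0,0,0,0],
  [0,0,0,0,0,0,0],
  [0,0,0,0,0,0,0],
])

```text
time_s: 19.5
tool_pos: [0.4486, 0.0807, 0.0469]
eef_rot: [0.005, 1.0, 0.002, 0.005]
force: [1.1, -0.3, -0.6]
grip_width: 0.0204
```

>>> apply_moves([
  [0,0,0,2.5,0,0,0],
  [0,0,0,4.5,0,0,0],
  [0,0.4,-1,4,0,0,0],
  [0,0.8,-3,0,0,0,0],
  [0,0.8,-4,0,0,0,0],
])

```text
time_s: 20.0
tool_pos: [0.4672, 0.0047, 0.1618]
eef_rot: [0.005, 1.0, 0.009, 0.005]
force: [-0.1, 0.6, -0.9]
grip_width: 0.0208
```

>>> apply_moves([
  [0,0.7,-4,0,0,0,0],
  [0,0.3,-3,0,0,0,0],
  [0,0,-1.2,0,0,0,0],
  [0,0,0,0,0,0,0],
  [0,0,0,0,0,0,0],
])

```text
time_s: 20.5
tool_pos: [0.4784, -0.0844, 0.1633]
eef_rot: [0.005, 1.0, 0.005, 0.007]
force: [-0.4, 1.3, 0.2]
grip_width: 0.021
```

>>> apply_moves([
  [0,0,-0.2,-2,0,0.3,0],
  [0,0,0,-2.5,0,0,0],
  [0,0,0,-1.5,0,0,0],
  [0,0,0,0,0,0,0],
  [0,0,0,0,0,0,0],
])

```text
time_s: 21.0
tool_pos: [0.4791, -0.0764, 0.1029]
eef_rot: [0.005, 1.0, 0.012, 0.005]
force: [0.5, 0.9, -0.2]
grip_width: 0.021
```

>>> apply_moves([
  [0,0,-1,0,0,0,-1],
  [0,0,0,0,0,0,0],
  [0,0,0,-0.4,0,0,0],
  [0,0,0,-0.3,0,0,0],
  [0,0,0,0,0,0,0],
])

```text
time_s: 21.5
tool_pos: [0.4812, -0.0866, 0.0986]
eef_rot: [0.006, 1.0, 0.003, 0.008]
force: [-0.5, -0.0, -1.4]
grip_width: 0.0209
```

>>> apply_moves([
  [0,-0.3,0,-1.5,0,0.3,0],
  [0,-0.1,0,-1.5,0,0,0],
  [0,0,0,-0.8,0,0,0],
  [0,0,0,-0.2,0,0,0],
  [0,0,0,0,0,0,0],
])

```text
time_s: 22.0
tool_pos: [0.476, -0.0865, 0.0547]
eef_rot: [0.006, 1.0, 0.003, 0.004]
force: [-0.8, -1.1, -0.5]
grip_width: 0.0208
```

>>> apply_moves([
  [0,0.3,0,-0.4,0,0,0],
  [0,0,0,-0.3,0,0,0],
  [0,0,0,-0.2,0,0,0],
  [0.2,0,0,0,0,0,0],
  [0.4,0,0,0,0,0,0],
])

```text
time_s: 22.5
tool_pos: [0.4835, -0.0868, 0.0521]
eef_rot: [0.007, 1.0, 0.003, 0.006]
force: [0.7, -1.1, -0.5]
grip_width: 0.0331
```

>>> apply_moves([
  [0.45,0,0,3,0,0,0],
  [0.5,0,0,4,0,0,0],
  [0.5,0,0,4,0,0,0],
  [0.5,0,1.5,0,0,0,8.4],
  [0.5,0,2.5,0,0,0,8.4],
])

```text
time_s: 23.0
tool_pos: [0.4835, -0.0493, 0.1656]
eef_rot: [0.007, 0.989, 0.15, 0.007]
force: [-0.1, 0.2, -0.3]
grip_width: 0.0424
```

>>> apply_moves([
  [0.5,0,2.5,0,0,0,8.4],
  [0.5,0,2.5,0,0,0,8.4],
  [0.5,0,2.5,0,0,0,8.4],
  [0.5,0,2.5,0,0,0,8.4],
  [0.5,0,2.5,0,0,0,8.4],
])

```text
time_s: 23.5
tool_pos: [0.4853, 0.0793, 0.1671]
eef_rot: [0.006, 0.864, 0.503, 0.012]
force: [0.4, 0.0, 0.5]
grip_width: 0.0426
```

>>> apply_moves([
  [0.5,0,2.5,0,0,0,8.4],
  [0.5,0,2.5,0,0,0,8.4],
  [0.5,0,2.5,0,0,0,8.4],
  [0.5,0,2.5,0,0,0,8.4],
  [0.5,0,2.5,0,0,0,8.4],
])

```text
time_s: 24.0
tool_pos: [0.4861, 0.2092, 0.1674]
eef_rot: [0.002, 0.62, 0.785, 0.015]
force: [1.5, -0.5, -1.3]
grip_width: 0.0428
```

>>> apply_moves([
  [0.5,0,2.5,0,0,0,8.4],
  [0.5,0,2.5,0,0,0,8.4],
  [0.5,0,2,0,0,0,8.4],
  [0.5,0,0,0,0,0,0],
  [0.5,0,0,0,0,0,0],
])

```text
time_s: 24.5
tool_pos: [0.4858, 0.2858, 0.1672]
eef_rot: [-0.002, 0.427, 0.904, 0.017]
force: [-0.2, -0.4, 0.7]
grip_width: 0.0428
```

>>> apply_moves([
  [0.5,-1.5,-0.2,0,-1.9,0.6,-2],
  [0.5,-1,-0.1,0,0,0,0],
  [0.5,0,0,-1.5,0,0,0],
  [0.5,0,0,-2,0,0,0],
  [0.5,0,0,0,0,0,0],
])

```text
time_s: 25.0
tool_pos: [0.4626, 0.2766, 0.1294]
eef_rot: [0.003, 0.449, 0.893, -0.001]
force: [-0.8, -0.4, 0.1]
grip_width: 0.0426
```

```bash
python3 - <<'E'
from h import *
import pickle
o=env.observe();print(o['tool_pos'],o['eef_rot'],o['q'].round(2))
f=grab('wrist');t=grab('top');s=grab('scene');pickle.dump((f,t,s),open('w6.pkl','wb'))
c=np.zeros((570,800,3),np.uint8);c[:300,:480]=cv2.resize(f['frame'],(480,300))
c[:300,480:780]=cv2.resize(t['frame'][180:260,350:430],(300,300))
c[305:565,:260]=cv2.resize(s['frame'][130:195,330:395],(260,260))
c[305:565,300:760]=cv2.resize(t['frame'][180:245,190:305],(460,260))
cv2.imwrite('pics/c6.png',c)
E
```

```text
[0.46255854 0.27655685 0.12938263] [ 2.71424242e-03  4.49103077e-01  8.93475488e-01 -7.81388186e-04] [ 0.34  0.33 -1.08  1.83  0.32  1.17 -0.2 ]
```

View pics/c6.png

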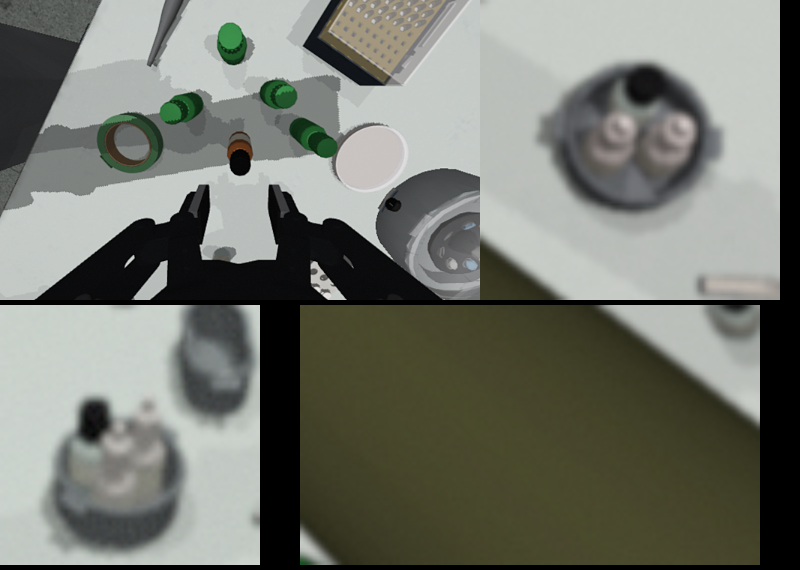

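The hardness kit looks complete: the three bottles are clustered upright, with the vial cap at top-crop (644,84). The wrist view shows the amber cap at (240,162), the greens around it.

```bash
python3 - <<'E'
from h import *
import pickle
f,t,s=pickle.load(open('w6.pkl','rb'))
for z in (.085,.09): print('amber',onplane(f,240*4/3,163*4/3,z))
print('vial',onplane(t,350+164/3.75,180+84/3.75,.075))
E
```

```text
amber [0.45915182 0.28392328 0.085     ]
amber [0.45799801 0.28540838 0.09      ]
vial [ 0.47794274 -0.08674621  0.075     ]
```

>>> apply_moves([
  [0.5,-0.2,0.6,0,0,0,0],
  [0.5,0,0,-0.5,0,0,0],
  [0.5,0,0,-0.8,0,0,0],
  [0.5,0,0,-0.3,0,0,0],
  [0.5,0,0,0,0,0,0],
])

```text
time_s: 25.65
tool_pos: [0.4634, 0.2858, 0.1169]
eef_rot: [0.005, 0.449, 0.893, 0.003]
force: [-0.6, 0.6, -0.1]
grip_width: 0.0427
```

>>> apply_moves([
  [0.5,-0.35,-0.2,-1,0,0,0],
  [0.5,0,0,-1.5,0,0,0],
  [0.5,0,0,-1,0,0,0],
  [0.5,0,0,-0.3,0,0,0],
  [0.5,0,0,0,0,0,0],
])

```text
time_s: 26.15
tool_pos: [0.4587, 0.2829, 0.0744]
eef_rot: [0.004, 0.449, 0.893, 0.002]
force: [-0.9, 0.1, -0.1]
grip_width: 0.0426
```

>>> apply_moves([
  [0.5,0,0,-0.8,0,0,0],
  [0.5,0,0,-0.3,0,0,0],
  [0,0,0,0,0,0,0],
  [0,0,0,0,0,0,0],
  [0,0,0,0,0,0,0],
], newtons=40)

```text
time_s: 26.65
tool_pos: [0.4593, 0.2835, 0.0631]
eef_rot: [0.004, 0.449, 0.893, 0.002]
force: [-0.2, -0.1, -0.4]
grip_width: 0.0177
```

>>> apply_moves([
  [0,0,0,2.5,0,0,0],
  [0,0,0,4.5,0,0,0],
  [0,0,0,4.5,0,0,0],
  [0,0,-1.5,1,0,0,0],
  [0,0.2,-3.5,0,0,0,0],
])

```text
time_s: 27.15
tool_pos: [0.4582, 0.2376, 0.1927]
eef_rot: [0.003, 0.445, 0.896, 0.004]
force: [-0.2, -0.7, -0.4]
grip_width: 0.0175
```

>>> apply_moves([
  [0,0.2,-4.5,0,0,0,0],
  [0,0.2,-4.5,0,0,0,0],
  [0,0.2,-4.5,0,0,0,0],
  [0,0.2,-4.5,0,0,0,0],
  [0,0.2,-4.5,0,0,0,0],
])

```text
time_s: 27.65
tool_pos: [0.4679, 0.0086, 0.1957]
eef_rot: [0.007, 0.44, 0.898, 0.004]
force: [1.5, -0.1, -0.6]
grip_width: 0.0175
```

>>> apply_moves([
  [0,0.2,-4.5,0,0,0,0],
  [0,0.2,-4.5,0,0,0,0],
  [0,0.2,-4.5,0,0,0,0],
  [0,0.2,-4.5,0,0,0,0],
  [0,0.2,-4,0,0,0,0],
])

```text
time_s: 28.15
tool_pos: [0.4769, -0.2215, 0.1976]
eef_rot: [0.01, 0.441, 0.898, 0.002]
force: [1.0, 0.4, 0.0]
grip_width: 0.0179
```

>>> apply_moves([
  [0,0.1,-2,0,0,0,0],
  [0,0,-0.5,0,0,0,0],
  [0,0,0,0,0,0,0],
  [0,0,0,0,0,0,0],
  [0,0,0,0,0,0,0],
])

```text
time_s: 28.65
tool_pos: [0.4775, -0.2482, 0.1973]
eef_rot: [0.01, 0.442, 0.897, 0.003]
force: [0.0, 0.1, -0.6]
grip_width: 0.0179
```

>>> apply_moves([
  [0,0.2,0.4,-1.5,0.2,0.65,0],
  [0,0,0,-2.5,0,0,0],
  [0,0,0,-1.5,0,0,0],
  [0,0,0,0,0,0,0],
  [0,0,0,0,0,0,0],
])

```text
time_s: 29.15
tool_pos: [0.4813, -0.2358, 0.1389]
eef_rot: [0.003, 0.437, 0.899, 0.001]
force: [-0.6, 0.8, -0.2]
grip_width: 0.0179
```

```bash
python3 - <<'E'
from h import *
import pickle
o=env.observe();print(o['tool_pos'],o['eef_rot'])
f=grab('wrist');s=grab('scene');t=grab('top');pickle.dump((f,t,s),open('w7.pkl','wb'))
t0=pickle.load(open('f0.pkl','rb'))['top']
c=np.zeros((600,800,3),np.uint8);c[:300,:400]=cv2.resize(f['frame'][80:305,170:470],(400,300))
c[:300,405:705]=cv2.resize(s['frame'][110:170,350:410],(300,300))
c[305:595,:480]=cv2.resize(t0['frame'][185:243,410:506],(480,290))
c[305:505,490:790]=cv2.resize(t['frame'][170:240,400:505],(300,200))
cv2.imwrite('pics/c7.png',np.clip(c*1.3,0,255).astype(np.uint8))
E
```

```text
[ 0.48126972 -0.23576956  0.13894169] [0.00316109 0.4373515  0.89928384 0.00149926]
```

View pics/c7.png

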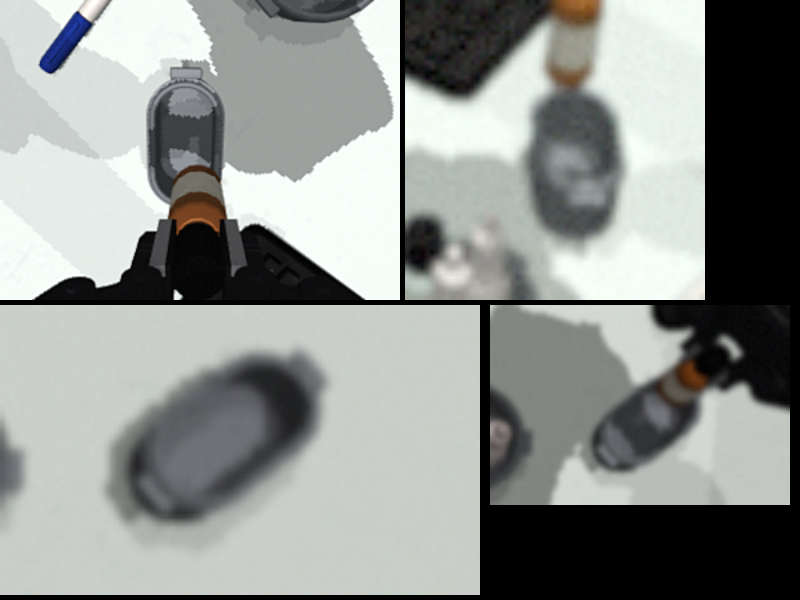

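c7: the amber bottle hangs upright just over the far end of the holder. In the wrist crop the holder lies along the tool x, with side edges at u=147 and 225 and the near lug at (186,68).

```bash
python3 - <<'E'
from h import *
import pickle
f,t,s=pickle.load(open('w7.pkl','rb'));t0=pickle.load(open('f0.pkl','rb'))['top']
for z in (.038,.042):
    a,b=[onplane(f,170+u/1.3333,80+120/1.3333,z)[:2] for u in (147,225)];l=onplane(f,170+187/1.3333,80+67/1.3333,z)[:2]
    a2,b2=[onplane(f,170+u/1.3333,80+155/1.3333,z)[:2] for u in (147,224.5)]
    print(z,'w',np.linalg.norm(a-b).round(4),'mid',((a+b)/2).round(4),((a2+b2)/2).round(4),'lug',l.round(4))
    for th in (-52,-54):
        u=np.array([np.cos(np.radians(th)),np.sin(np.radians(th))]);m=(a+b)/2
        print('   centre from lug',(l+.05*u).round(4),'perp offs of mid', round(float(np.dot(m-l,[-u[1],u[0]])),4))
    p,q=[onplane(t0,*x,z)[:2] for x in ((474.4,198.4),(432.4,222))];print('top0',p.round(4),q.round(4),((p+q)/2).round(4),np.linalg.norm(p-q).round(4),np.degrees(np.arctan2(*(p-q)[::-1])).round(1),onplane(t0,455.4,211,z).round(4))
E
```

```text
0.038 w 0.05 mid [ 0.4577 -0.2162] [ 0.4718 -0.2348] lug [ 0.4381 -0.1896]
   centre from lug [ 0.4689 -0.229 ] perp offs of mid -0.0009
   centre from lug [ 0.4675 -0.2301] perp offs of mid 0.0003
top0 [ 0.4938 -0.2754] [ 0.4412 -0.1764] [ 0.4675 -0.2259] 0.112 -62.0 [ 0.4654 -0.2298  0.038 ]
0.042 w 0.0492 mid [ 0.4573 -0.2155] [ 0.4712 -0.2338] lug [ 0.438  -0.1894]
   centre from lug [ 0.4688 -0.2288] perp offs of mid -0.0008
   centre from lug [ 0.4674 -0.2298] perp offs of mid 0.0003
top0 [ 0.4928 -0.2738] [ 0.4404 -0.1753] [ 0.4666 -0.2246] 0.1115 -62.0 [ 0.4645 -0.2285  0.042 ]
```

>>> apply_moves([
  [0,-0.2,-0.9,-0.5,0,0,0],
  [0,0,0,-0.5,0,0,0],
  [0,0,0,-0.8,0,0,0],
  [0,0,0,-0.3,0,0,0],
  [0,0,0,0,0,0,0],
])

```text
time_s: 29.8
tool_pos: [0.48, -0.2482, 0.1186]
eef_rot: [0.006, 0.439, 0.899, 0.001]
force: [0.4, 0.5, -1.3]
grip_width: 0.0175
```

>>> apply_moves([
  [0,0,0.4,0,0,0,0],
  [0,0,0,-1,0,0,0],
  [0,0,0,-0.8,0,0,0],
  [0,0,0,-0.2,0,0,0],
  [0,0,0,0,0,0,0],
])

```text
time_s: 30.3
tool_pos: [0.4799, -0.2432, 0.0966]
eef_rot: [0.005, 0.438, 0.899, 0.001]
force: [-1.0, -0.2, -0.9]
grip_width: 0.0176
```

>>> apply_moves([
  [0,0,0,-1,0,0,0],
  [0,0,0,-1,0,0,0],
  [0,0,0,-0.5,0,0,0],
  [0,0,0,-0.2,0,0,0],
  [0,0,0,0,0,0,0],
])

```text
time_s: 30.8
tool_pos: [0.4799, -0.2433, 0.067]
eef_rot: [0.005, 0.438, 0.899, 0.001]
force: [-0.4, 0.6, 0.4]
grip_width: 0.0176
```

>>> apply_moves([
  [0,0,0,-0.3,0,0,0],
  [0.15,0,0,0,0,0,0],
  [0.35,0,0,0,0,0,0],
  [0.4,0,0,0,0,0,0],
  [0.4,0,0,0,0,0,0],
])

```text
time_s: 31.3
tool_pos: [0.4829, -0.2454, 0.0684]
eef_rot: [0.009, 0.439, 0.899, -0.0]
force: [0.1, -0.1, 0.8]
grip_width: 0.0341
```

>>> apply_moves([
  [0.4,0,0,3,0,0,0],
  [0.45,0,0,4,0,0,0],
  [0.5,0,0,3.5,0,0,0],
  [0.5,0,1.5,0,0,0,0],
  [0.5,0.5,3.5,0,0,0,0],
])

```text
time_s: 31.8
tool_pos: [0.4846, -0.1982, 0.1745]
eef_rot: [0.006, 0.443, 0.897, -0.0]
force: [0.8, -0.3, -1.1]
grip_width: 0.0431
```

>>> apply_moves([
  [0.5,0.8,4.5,0,0,0,0],
  [0.5,0.8,4.5,0,0,0,0],
  [0.5,0.8,4.5,0,0,0,0],
  [0.5,0.8,4.5,0,0,0,0],
  [0.5,0.8,4.5,0,0,0,0],
])

```text
time_s: 32.3
tool_pos: [0.5223, 0.0329, 0.1721]
eef_rot: [0.007, 0.446, 0.895, -0.002]
force: [0.2, -0.1, 0.3]
grip_width: 0.0428
```

>>> apply_moves([
  [0.5,0.8,4.5,0,0,0,0],
  [0.5,0.6,2.8,0,0,0,0],
  [0.5,0.2,1,0,0,0,0],
  [0.5,0,0,0,0,0,0],
  [0.5,0,0,0,0,0,0],
])

```text
time_s: 32.8
tool_pos: [0.5346, 0.1277, 0.1693]
eef_rot: [0.004, 0.44, 0.898, -0.001]
force: [-0.8, 0.7, 0.4]
grip_width: 0.0428
```

>>> apply_moves([
  [0.5,1.2,-0.6,-1.5,0,0,0],
  [0.5,0,0,-2.5,0,0,0],
  [0.5,0,0,-2,0,0,0],
  [0.5,0,0,-0.5,0,0,0],
  [0.5,0,0,0,0,0,0],
])

```text
time_s: 33.3
tool_pos: [0.5478, 0.1088, 0.1018]
eef_rot: [0.006, 0.447, 0.894, -0.005]
force: [0.0, 0.2, 0.3]
grip_width: 0.0423
```

>>> apply_moves([
  [0.5,-0.1,1.1,0,0.5,0,0],
  [0.5,0,0,-1,0,0,0],
  [0.5,0,0,-0.8,0,0,0],
  [0.5,0,0,-0.3,0,0,0],
  [0.5,0,0,0,0,0,0],
])

```text
time_s: 33.8
tool_pos: [0.5484, 0.1193, 0.0819]
eef_rot: [0.006, 0.448, 0.894, 0.0]
force: [0.8, -0.4, 0.4]
grip_width: 0.0427
```

>>> apply_moves([
  [0.5,-0.2,0.1,-1,0,0,0],
  [0.5,0,0,-1.2,0,0,0],
  [0.5,0,0,-0.7,0,0,0],
  [0.5,0,0,-0.3,0,0,0],
  [0.5,0,0,0,0,0,0],
])

```text
time_s: 34.3
tool_pos: [0.5458, 0.1206, 0.0466]
eef_rot: [0.005, 0.448, 0.894, -0.0]
force: [-0.2, -0.9, 0.9]
grip_width: 0.0426
```

>>> apply_moves([
  [0,0,0,0,0,0,0],
  [0,0,0,0,0,0,0],
  [0,0,0,0,0,0,0],
  [0,0,0,2.5,0,0,0],
  [0,0,0,4.5,0,0,0],
])

```text
time_s: 34.8
tool_pos: [0.5418, 0.1192, 0.1132]
eef_rot: [0.001, 0.448, 0.894, -0.003]
force: [0.2, -0.7, 0.3]
grip_width: 0.0212
```

>>> apply_moves([
  [0,0,0,4.5,0,0,0],
  [0,-0.4,-1.5,1,0,0,0],
  [0,-0.9,-3.5,0,0,0,0],
  [0,-1.2,-4.5,0,0,0,0],
  [0,-1.2,-4.5,0,0,0,0],
])

```text
time_s: 35.3
tool_pos: [0.5083, -0.0134, 0.1792]
eef_rot: [0.007, 0.44, 0.898, 0.003]
force: [0.4, -0.6, -1.1]
grip_width: 0.0208
```

>>> apply_moves([
  [0,-1.2,-4.5,0,0,0,0],
  [0,-1.2,-4.5,0,0,0,0],
  [0,-1.2,-4.5,0,0,0,0],
  [0,-1,-3.5,0,0,0,0],
  [0,-0.5,-2,0,0,0,0],
])

```text
time_s: 35.8
tool_pos: [0.4528, -0.2149, 0.1816]
eef_rot: [0.01, 0.443, 0.897, 0.001]
force: [0.2, 0.3, -0.3]
grip_width: 0.0205
```

>>> apply_moves([
  [0,0,-0.5,0,0,0,0],
  [0,0,0,0,0,0,0],
  [0,0,0,0,0,0,0],
  [0,0,0,0,0,0,0],
  [0,0,0,0,0,0,0],
])

```text
time_s: 36.3
tool_pos: [0.4535, -0.2186, 0.182]
eef_rot: [0.011, 0.442, 0.897, 0.001]
force: [1.0, -0.1, -0.5]
grip_width: 0.021
```

>>> apply_moves([
  [0,0.3,0.2,-1.5,0.2,0.65,0],
  [0,0,0,-2.5,0,0,0],
  [0,0,0,-1.8,0,0,0],
  [0,0,0,-0.3,0,0,0],
  [0,0,0,0,0,0,0],
])

```text
time_s: 36.8
tool_pos: [0.4597, -0.2113, 0.1209]
eef_rot: [0.006, 0.438, 0.899, 0.0]
force: [0.8, 0.6, -0.4]
grip_width: 0.0209
```

```bash
python3 - <<'E'
from h import *
import pickle
f=grab('wrist');s=grab('scene');t=grab('top');pickle.dump((f,t,s),open('w8.pkl','wb'))
c=np.zeros((600,800,3),np.uint8);c[:300,:400]=cv2.resize(f['frame'][80:305,170:470],(400,300))
c[:300,405:705]=cv2.resize(s['frame'][110:170,350:410],(300,300))
c[305:595,:480]=cv2.resize(t['frame'][185:243,410:506],(480,290))
cv2.imwrite('pics/c8.png',np.clip(c*1.3,0,255).astype(np.uint8))
E
```

```text
(no output)
```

View pics/c8.png

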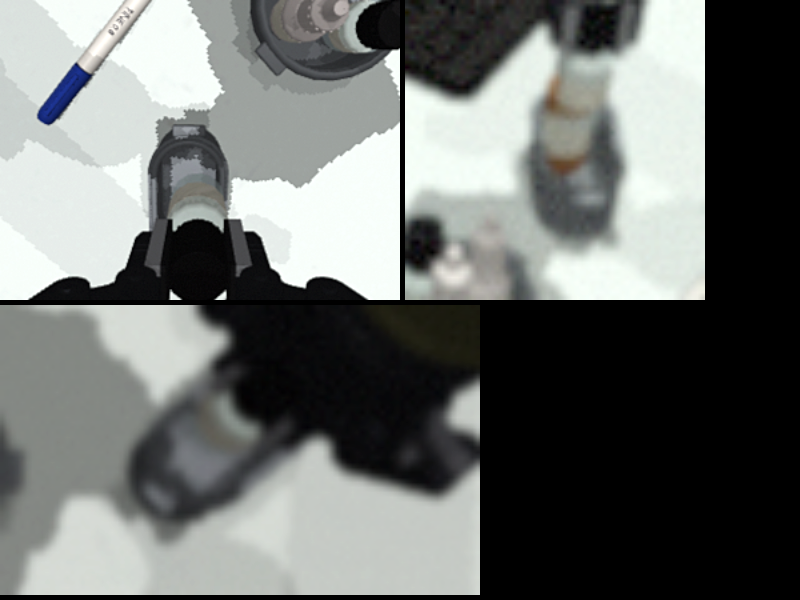

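c8: the amber bottle stands in the holder's far end, and the held vial is over the near half, about 4 mm right of its centre line. Correcting.

>>> apply_moves([
  [0,-0.3,-0.4,0,0,0,0],
  [0,0,0,-0.8,0,0,0],
  [0,0,0,-0.6,0,0,0],
  [0,0,0,-0.2,0,0,0],
  [0,0,0,0,0,0,0],
])

```text
time_s: 37.45
tool_pos: [0.4578, -0.2179, 0.1066]
eef_rot: [0.009, 0.439, 0.898, -0.001]
force: [-0.1, 0.6, -1.1]
grip_width: 0.0207
```

>>> apply_moves([
  [0,-0.1,0.35,0,0.3,0.3,0],
  [0,0,0,-0.7,0,0,0],
  [0,0,0,-0.6,0,0,0],
  [0,0,0,-0.2,0,0,0],
  [0,0,0,0,0,0,0],
])

```text
time_s: 37.95
tool_pos: [0.4567, -0.2138, 0.09]
eef_rot: [0.005, 0.439, 0.898, 0.001]
force: [-0.2, 0.8, -1.0]
grip_width: 0.0209
```

>>> apply_moves([
  [0,0,0,-1,0,0,0],
  [0,0,0,-1.2,0,0,0],
  [0,0,0,-0.8,0,0,0],
  [0,0,0,-0.4,0,0,0],
  [0,0,0,0,0,0,0],
])

```text
time_s: 38.45
tool_pos: [0.4561, -0.2136, 0.0523]
eef_rot: [0.004, 0.439, 0.898, 0.001]
force: [-0.6, 0.2, -0.3]
grip_width: 0.0211
```

>>> apply_moves([
  [0,0,0,-0.3,0,0,0],
  [0,0,0,-0.1,0,0,0],
  [0.2,0,0,0,0,0,0],
  [0.4,0,0,0,0,0,0],
  [0.4,0,0,0,0,0,0],
])

```text
time_s: 38.95
tool_pos: [0.4584, -0.2147, 0.0517]
eef_rot: [0.006, 0.439, 0.898, -0.0]
force: [0.0, -0.4, -0.8]
grip_width: 0.0343
```

>>> apply_moves([
  [0.45,0,0,3,0,0,0],
  [0.5,0,0,4,0,0,0],
  [0.5,0,0,4.5,0,0,0],
  [0.5,1,2,4,0,0,0],
  [0.5,2,3,1,0,0,0],
])

```text
time_s: 39.45
tool_pos: [0.4835, -0.167, 0.2193]
eef_rot: [0.003, 0.444, 0.896, -0.0]
force: [1.4, -0.5, -1.0]
grip_width: 0.0424
```

>>> apply_moves([
  [0.5,1,4,0,0,0,0],
  [0.5,1,4,0,0,0,0],
  [0.5,1,4.5,0,0,0,0],
  [0.5,1,4.5,0,0,0,0],
  [0.5,1,4.5,0,0,0,0],
])

```text
time_s: 39.95
tool_pos: [0.5376, 0.0506, 0.2237]
eef_rot: [0.009, 0.448, 0.894, -0.001]
force: [0.9, 1.5, -0.3]
grip_width: 0.0424
```

>>> apply_moves([
  [0.5,1,4.5,0,0,0,0],
  [0.5,0.5,3,0,0,0,0],
  [0.5,0,0,0,0,0,0],
  [0.5,0,0,0,0,0,0],
  [0.5,0,0,0,0,0,0],
])

```text
time_s: 40.45
tool_pos: [0.5519, 0.1371, 0.2237]
eef_rot: [0.009, 0.443, 0.896, 0.002]
force: [0.4, 0.2, -0.1]
grip_width: 0.0429
```

```bash
python3 - <<'E'
from h import *
import pickle
f=grab('wrist');s=grab('scene');t=grab('top');pickle.dump((f,t,s),open('w9.pkl','wb'))
d=pickle.load(open('f0.pkl','rb'))
c=np.zeros((600,800,3),np.uint8)
c[:290,:400]=cv2.resize(t['frame'][165:281,330:490],(400,290))
c[:290,405:800]=cv2.resize(d['top']['frame'][165:281,330:490],(395,290))
c[300:600,:400]=cv2.resize(s['frame'][110:200,320:440],(400,300))
c[300:600,405:800]=cv2.resize(f['frame'],(395,300))
cv2.imwrite('pics/c9.png',np.clip(c*1.2,0,255).astype(np.uint8))
E
```

```text
(no output)
```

View pics/c9.png

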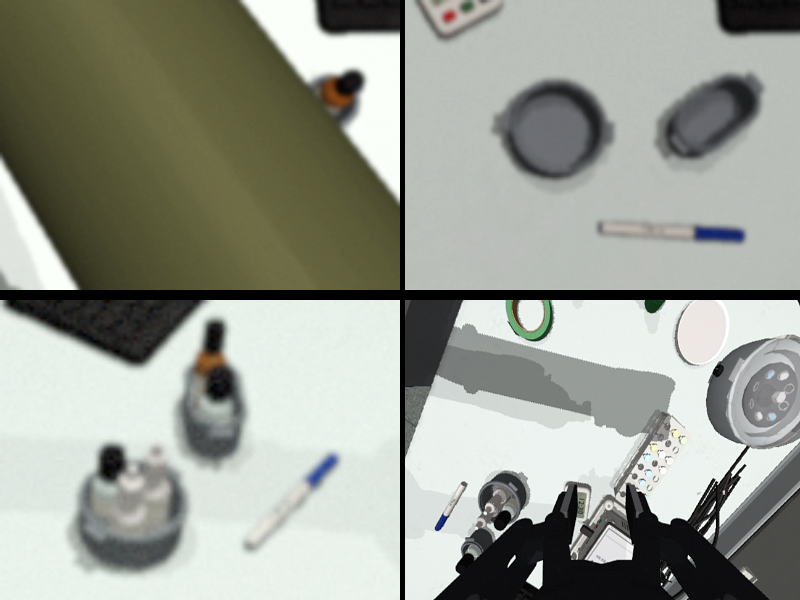

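c9 (scene part): the amber bottle and the vial stand upright in the holder, and the vial and two droppers in the pot. The marker is unmoved. The arm blocks the top view, so I'll move clear for a final height check.

>>> apply_moves([
  [0.5,0,3,0,0,0,0],
  [0.5,0,4,0,0,0,0],
  [0.5,0,4,0,0,0,0],
  [0.5,0,4,0,0,0,0],
  [0.5,0,2,0,0,0,0],
])

```text
time_s: 41.1
tool_pos: [0.5568, 0.2957, 0.2232]
eef_rot: [0.011, 0.456, 0.89, -0.002]
force: [0.4, 0.5, 1.0]
grip_width: 0.0427
```

```bash
python3 - <<'E'
from h import *
import pickle
s=grab('scene');t=grab('top');pickle.dump((t,s),open('w10.pkl','wb'))
c=np.zeros((600,800,3),np.uint8)
c[:300,:]=cv2.resize(t['frame'][185:245,350:510],(800,300),interpolation=2)
c[305:600,:460]=cv2.resize(s['frame'][115:189,325:440],(460,295),interpolation=2)
c[305:475,470:790]=cv2.resize(t['frame'][150:270,330:555],(320,170))
cv2.imwrite('pics/c10.png',np.clip(c*1.2,0,255).astype(np.uint8))
E
```

```text
(no output)
```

View pics/c10.png

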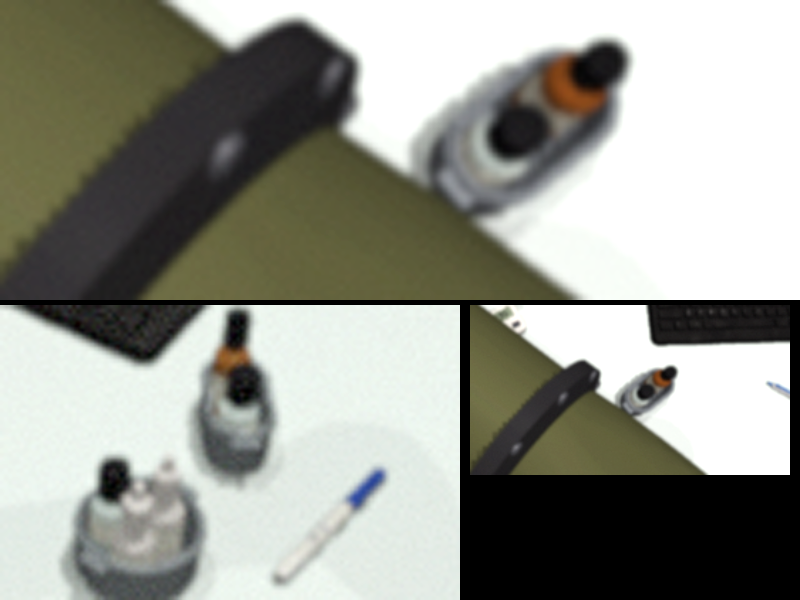

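The top view shows amber cap (605,60) and vial cap (522,128) inside the holder. The scene view shows all five bottles upright, and the marker in place.

```bash
python3 - <<'E'
from h import *
import pickle
t,s=pickle.load(open('w10.pkl','rb'))
for n,a,b,e in [('amber',(471,197),(384.25,117.8),94),('vialH',(454.4,210.6),(386,131.9),78),('vialP',(393.7,202.4),(353.2,154.5),78),('d1',(386.8,212.5),(358.7,159.7),92),('d2',(402.5,214.1),(366.7,154),92)]:
    p,r=tri([(t,*a),(s,*b)]);print(n,p.round(4),'exp z',e,np.round(r,4))
d=pickle.load(open('f0.pkl','rb'))['scene']['frame']
for n,(y0,y1,x0,x1) in {'holder low':(150,163,372,396),'pot low':(178,192,338,380),'marker':(150,190,392,425),'timer':(160,190,285,318)}.items():
    a=cv2.GaussianBlur(d[y0-6:y1+6,x0-6:x1+6],(3,3),0);b=cv2.GaussianBlur(s['frame'][y0:y1,x0:x1],(3,3),0)
    r=cv2.matchTemplate(a,b,cv2.TM_CCOEFF_NORMED);_,m,_,l=cv2.minMaxLoc(r);print(n,'shift px',l[0]-6,l[1]-6,round(m,3))
E
```

```text
amber [ 0.4841 -0.2487  0.0885] exp z 94 [0.0004 0.0004]
vialH [ 0.4577 -0.215   0.0757] exp z 78 [0. 0.]
vialP [ 0.4779 -0.0849  0.082 ] exp z 78 [0.0017 0.0017]
d1 [ 0.4524 -0.0674  0.0931] exp z 92 [0.0007 0.0007]
d2 [ 0.4494 -0.1011  0.0879] exp z 92 [0.0005 0.0005]
holder low shift px 0 0 0.997
pot low shift px 0 0 0.996
marker shift px 0 0 0.984
timer shift px 0 0 0.988
```

Pot vial reads about 4 mm high, with a sloppy fit. I'll use the last picture to check it.

```bash
python3 - <<'E'
from h import *
import pickle
f,t,_=pickle.load(open('w6.pkl','rb'));_,s=pickle.load(open('w10.pkl','rb'))
c=np.zeros((600,800,3),np.uint8)
c[:400,:400]=cv2.resize(t['frame'][195:235,370:410],(400,400),interpolation=2)
c[:600,405:785]=cv2.resize(s['frame'][147:195,342:372.__int__()+10],(380,600),interpolation=2) if False else cv2.resize(s['frame'][145:195,340:372],(380,600),interpolation=2)
cv2.imwrite('pics/c11.png',np.clip(c*1.3,0,255).astype(np.uint8))
def blob(F,y0,y1,x0,x1,th):
    m=(F['frame'][y0:y1,x0:x1].max(2)<th).astype(np.uint8);n,l,st,ce=cv2.connectedComponentsWithStats(m)
    i=1+np.argmax(st[1:,4]);return st[i,:2]+[x0,y0],st[i,2:],ce[i]+[x0,y0]
print('P top',blob(t,195,212,385,402,45),'P sc',blob(s,150,170,346,361,45))
t2,_=pickle.load(open('w10.pkl','rb'))
print('H top',blob(t2,203,218,446,462,45),'H sc',blob(s,128,143,378,394,45))
E
```

```text
File "<stdin>", line 6
    c[:600,405:785]=cv2.resize(s['frame'][147:195,342:372.__int__()+10],(380,600),interpolation=2) if False else cv2.resize(s['frame'][145:195,340:372],(380,600),interpolation=2)
                                                         ^
SyntaxError: invalid decimal literal
```

```bash
python3 - <<'E'
from h import *
import pickle
f,t,_=pickle.load(open('w6.pkl','rb'));t2,s=pickle.load(open('w10.pkl','rb'))
c=np.zeros((600,800,3),np.uint8)
c[:400,:400]=cv2.resize(t['frame'][195:235,370:410],(400,400),interpolation=2)
c[:600,405:789]=cv2.resize(s['frame'][145:195,340:372],(384,600),interpolation=2)
cv2.imwrite('pics/c11.png',np.clip(c*1.3,0,255).astype(np.uint8))
def blob(F,y0,y1,x0,x1,th=45):
    m=(F['frame'][y0:y1,x0:x1].max(2)<th).astype(np.uint8);n,l,st,ce=cv2.connectedComponentsWithStats(m)
    i=1+np.argmax(st[1:,4]);return (ce[i]+[x0,y0]).round(1),st[i,2:]
for n,T,a,b in (('P',t,(195,212,385,402),(150,170,346,361)),('H',t2,(203,218,446,462),(128,143,378,394))):
    A,B=blob(T,*a),blob(s,*b);print(n,A,B,tri([(T,*A[0]),(s,*B[0])]))
E
```

```text
P (array([394.3, 202.5]), array([13, 10, 89], dtype=int32)) (array([353.1, 158.7]), array([ 7,  9, 45], dtype=int32)) (array([ 0.48172051, -0.09052311,  0.06066187]), [np.float64(0.0003696861919090038), np.float64(0.00036968619190893225)])
H (array([453.2, 210.6]), array([11, 10, 89], dtype=int32)) (array([385.5, 134.8]), array([ 8,  9, 57], dtype=int32)) (array([ 0.45967654, -0.21685414,  0.06318716]), [np.float64(0.0009286714633906209), np.float64(0.0009286714633905216)])
```

View pics/c11.png

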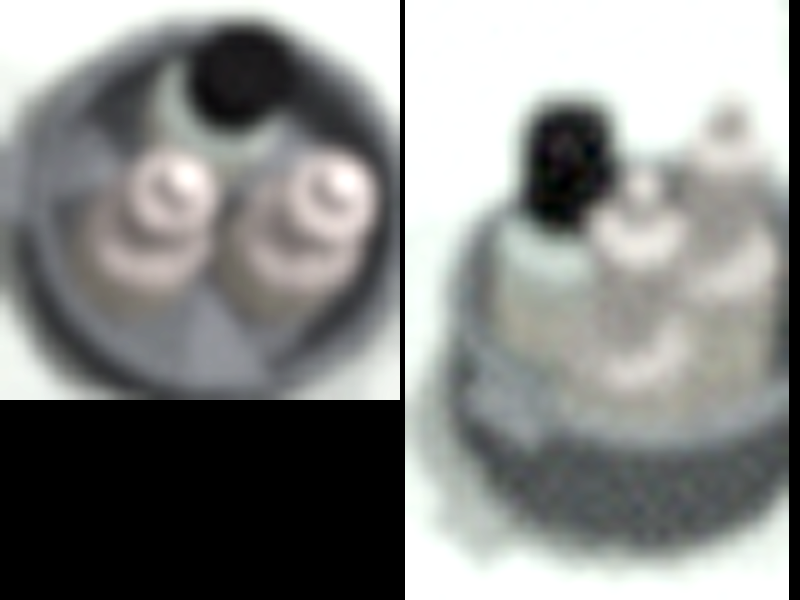

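Close view: all three pot bottles are upright, and the vial stands at the pot's far wall. By cap centroids the two vials are equally low: 61 and 63 mm against 65 expected. Handing in.

```bash
python3 -c "
from station import env
print(env.finish_job())"
```

```text
the job is handed in; nothing more can be done
None
```

The job is handed in, at about 41 s of the 118 s allowed. The round pot holds both white droppers and one glass vial; the oblong holder holds the amber bottle and the other vial.

**Last checks**
- **Upright and in place:** the final pictures show all five bottles upright inside their containers.
- **Not moved:** image matching found no shift of the pot, holder, marker or timer.
- **Fully down:** the holder vial's cap top and the amber cap read 76 and 89 mm (78 and 94 expected). The dropper tips read 93 and 88 mm (92 expected). My camera heights had been running 4–5 mm low throughout, so I take these as standing on the floor.

**What disagreed or went wrong**
- **Pot vial height:** its first reading was 82 mm against 78 mm expected, with a poor fit between views. A second measure by cap centre gave 61 mm, against 63 mm for the holder vial and 65 mm expected, so I judged it fully down.
- **Pushing on release:** seating the first dropper briefly pressed about 35 N on the tool and moved it about 5 mm sideways. The tool also moved about 7 mm sideways while letting go of the pot vial, with no force seen. Both bottles stayed upright.

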